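# Sort the hat workshop's wooden pieces

### The job

Tidy the hat maker's bench by sorting the four loose wooden pieces by shape: lay the two long brim sticks flat in the slotted tray, one in each slot, and set the two loaf-shaped crown blocks dome up on the floor of the black bin. One of the sticks has been pushed under the low riser shelf with only its end showing. Put the pieces down gently rather than dropping them, and leave the bottle, the pot and the mug standing where they are.

Things in the scene. Friction and masses are not known exactly. Their poses are not given: they have to be found in the camera images.
- stick_a: light wooden brim stick that starts under the riser: bar 150 mm long (its x), 26 wide (y), 24 high, half-round ends; about 70 g. Origin: centre of its underside, z up. At the start 42 to 52 mm of its -x end show in front of the riser, towards the robot; the rest is under the board, so it can be taken only by that end and drawn out along the bench
- stick_b: the other brim stick, of the same size and shape, lying in the open in the row nearest the robot. Origin: centre of its underside, x along its length
- block_a: light wooden crown block with a dark rim at its foot like a loaf: 90 mm long (x), 56 wide (y), half-round ends in plan, 60 high; sides upright to 32, dome of radius 28 above; about 160 g. Origin: centre of its flat underside, z up; dome on top at the start. In the row nearest the robot. Gripped across its 56 mm width
- block_b: the second crown block, same size and shape as block_a, in the same row
- tray: plywood tray, fixed, 182 mm long (its x), 140 wide (y), 58 high, on the robot's left or right. Two slots along x, each 170 long, 38 wide, 52 deep, floor 6 thick, between a solid 38 mm ridge, 7 mm outer walls and 6 mm end walls. A notch from x = -32 to +32 mm cuts ridge and outer walls down to the floor: fingers can straddle a stick in a slot only there, at its middle. Origin: underside centre
- slot_p (a point): centre of the slot on the tray's +y side, on the slot's floor (6 mm above the bench); axes as the tray's
- slot_n (a point): centre of the slot on the tray's -y side, on the slot's floor (6 mm above the bench); axes as the tray's
- bin: black plastic open bin, fixed to the bench, 230 mm long (its x), 140 mm wide (y), 55 mm high outside, walls and floor 5 mm (inside 220 x 130 mm). The two crown blocks fit one behind the other along x with room for fingers at their sides. Origin: centre of the underside. It stands across the bench from the tray, on the robot's other side
- riser: low grey riser shelf, fixed, beyond the near row: 130 mm deep (its x), 210 wide (y). Board from 45 to 57 mm above the bench on two 12 mm side panels (186 clear between); open at the front (-x, towards the robot) and back. On the board's rear half (x above 12 mm) a fixed tin and carton, up to 93 mm above the bench. Origin: centre of its underside, on the bench
- bottle: bystander: loose white plastic bottle with red cap, 60 mm across, 135 mm high, standing among the pieces in the near row. Origin: centre of its foot
- pot: bystander: loose dark steel pot, 90 mm across plus a small handle on either side, 80 mm high, beside the riser at the back. Origin: centre of its foot
- mug: bystander: loose white mug, 76 mm across plus a handle at its +y, 90 mm high, beside the riser at the back. Origin: centre of its foot
Things that resemble listed ones, but are neither listed nor needed, are in the scene too. Leave any blue look-alike of the stick_b alone. What is shaped like the stick_a but orange is not meant.

How it is judged:
By the outcome, as a careful person would: the job done as asked, in the order asked, and still so for the second after the job is handed in, with the robot touching nothing.
It also fails if it takes over 72 s, if anything falls off the work surface, if the arm or the gripper's body presses on something with over 40 N, if the wrist force passes 120 N, or if a joint passes its speed limit or range.

### The arm

A 6-joint arm with a two-finger parallel gripper is mounted at the origin on the work surface. World frame = base frame: x ahead of the robot, y to its left, z up, the work surface at z = 0. Lengths are in mm, angles in degrees, forces in N, time in s.
With the tool pointing down it reaches from about 300 to 850 mm from the base axis. Payload 4.2 kg.
Tool frame: the origin (TCP) lies at the very end of the fingers, on their centre line; the grasp point (between the pads) lies 19 mm behind it; z points along the fingers, y is the line along which they close (so a half turn about z gives the same grasp; the last joint's range is limited). The gripper opens to 91 mm and grips with 3 to 60 N. Pads are 32 mm wide; open, the fingers measure 118 mm over their backs; the gripper's body (76 mm by 178 mm) begins 60 mm behind the grasp point.
Start: joints at [-78.381, 18.312, 89.639, -0, 72.044, -1.146], TCP at [127.055, -560.803, 213.976] pointing down, gripper open.
Joint ranges: [-177.97, 177.97], [-48.28, 115.42], [12.27, 149.76], [-77.06, 257.06], [2.81, 150.46], [-146.56, 146.56]. Speed limits (degrees/s): [147.25, 147.25, 180, 180, 180, 180].

### API

Orientations are given as [roll, pitch, yaw] about the fixed x, y, z axes, in that order (R = Rz(yaw) Ry(pitch) Rx(roll)).
In Python, from workcell import env, grab_frame gives the robot as it stands. The module is installed in compiled form; this text tells all that it offers.
- The arm moves only by the tool move_arm, never from a script. Its argument "plan" is a list of rows, each an object of numbers: "tx", "ty", "tz": the shift along the tool's x, y, z in cm; "wx", "wy", "wz": the turn, a rotation vector about the tool's x, y, z in rad. In form: [{"tx": .., "ty": .., "tz": .., "wx": .., "wy": .., "wz": ..}, ...]. A call has 1 to 12 rows; each row shifts and turns the commanded pose from where the row before left it, along the tool's axes as they then stand; what a row does not reach is not made up. A row lasts 1/12 s, in which the tool goes at most 41.7 mm and 7.16 degrees, less where a joint would pass 70% of its speed; a pose out of reach is approached as far as the arm can. A call is refused whole if a number of a shift passes 4.17 or a number of a turn 0.125, either way. A call with a gripper value outside its range is refused whole. "gripper" is the finger opening in cm, from 0 to 9.12, set as the call begins (left out, the last holds). The fingers move at their own pace and stop on an object; "force" is the grip in N (left out, the last holds). Time passes only in rows, so rows that do not move let the fingers close. It gives the time, the measured TCP pose, the force, the opening and the grip force at its end, in the units of the state.
- env.state(): the state, without advancing time (a new reading comes with each control period).
- grab_frame(name): name is "scene" or "top"; returns a dict with "color" (400x640x3 uint8, red, green, blue), "vfov" (degrees; the focal length in pixels is half the picture's height over the tangent of half this angle, whatever the lens; pixels are square), "cx", "cy" (the principal point, pixels), "k1" (the pictures are not rectified: a ray, as slopes to the right and down, at radius r is drawn at 1 + k1 r^2 times it, then the intrinsics apply), "view" (4x4, takes a point from world to camera coordinates). Camera axes: x right, y up, looking along -z (the intrinsics and any distortion apply to the point x, -y, -z); pixel columns grow to the right and rows downward; lengths in mm; the calibration is good to about 2 mm. A picture is of the moment at which its call begins. There is no depth.
- env.job_done(): hands the job in; it is judged then, once.
The state is a dict: "time_s": time; "qpos": joint angles; "qvel": joint speeds; "effort": joint torques, N m; "ee_pos": TCP position; "ee_rot": TCP orientation; "force": force on the tool from outside, world axes, zero at the start; "torque": the same for the moment, N m; "gripper_width": finger opening in mm; "gripper_force": force on a finger pad.
Only numpy, scipy, OpenCV 4.12 (cv2) and the standard library are available. Lean on these libraries where they do the work, as an engineer would, in place of code of your own. Each camera call takes 0.05 s, during which the arm holds its last target. There are 200 camera calls.

## Working session

There is one attempt and no reset: what is moved stays moved. The work goes in short steps, Python scripts to look and compute and a tool call to move; the robot and the scene stay as the last step left them, time stands still between calls to the robot, and variables do not carry over. Pictures are saved under pics/ and viewed, at most 10 in all, crops included, and the job is handed in when it is done.

Besides the shell and the picture viewer there is one more tool, called after "Request:" as a command line: name --argument value ..., lists and objects as JSON in quotes. move_arm: Moves the arm, as the interface text tells. Its arguments: {"type":"object","properties":{"plan":{"type":"array","items":{"type":"object","properties":{"tx":{"type":"number"},"ty":{"type":"number"},"tz":{"type":"number"},"wx":{"type":"number"},"wy":{"type":"number"},"wz":{"type":"number"}}}},"gripper":{"type":"number"},"force":{"type":"number"}},"required":["plan"]}

```bash
mkdir -p pics
cat > h.py <<'E'
import numpy as np, cv2
from workcell import env, grab_frame
def K(f):
    h=f["color"].shape[0]; return h/2/np.tan(np.radians(f["vfov"])/2)
def ray(f,u,v):
    F=K(f); d=np.array([(u-f["cx"])/F,(v-f["cy"])/F]); p=d.copy()
    for _ in range(30): p=d/(1+f["k1"]*(p@p))
    V=np.array(f["view"]); R=V[:3,:3]; o=-R.T@V[:3,3]
    return o,R.T@np.array([p[0],-p[1],-1])
def onz(f,u,v,z):
    o,d=ray(f,u,v); return o+d*(z-o[2])/d[2]
def proj(f,P):
    V=np.array(f["view"]); c=V[:3,:3]@np.array(P,float)+V[:3,3]
    p=np.array([c[0],-c[1]])/-c[2]; p=p*(1+f["k1"]*(p@p)); return p*K(f)+[f["cx"],f["cy"]]
def save(f,n): cv2.imwrite("pics/"+n,f["color"][:,:,::-1])
E
python3 - <<'E'
from h import *
import pickle
for n in("top","scene"):
    f=grab_frame(n); save(f,n+"0.png"); pickle.dump(f,open(n+"0.pkl","wb"))
    print(n,f["vfov"],f["cx"],f["cy"],f["k1"],ray(f,320,200))
print(env.state())
E
```

```text
top 52.75878229200059 325.47378515040475 202.68136932631876 -0.10378059951906042 (array([ 358.9409725 ,  -28.36848123, 1049.40916166]), array([ 0.14632502,  0.03450375, -0.9887502 ]))
scene 55.860958578908864 321.3876291858156 197.38844834186747 -0.09015968384378173 (array([1127.48176974, -523.86962405,  784.68445831]), array([-0.58198744,  0.43003525, -0.69023312]))
{'time_s': 0.1, 'qpos': array([-7.83804426e+01,  1.83482830e+01,  8.96998666e+01, -4.69986050e-04,
        7.20414181e+01, -1.14452966e+00]), 'qvel': array([-0.04071737, -0.09781989, -0.1462599 , -0.0410023 , -0.13715312,
       -0.0436769 ]), 'effort': array([-3.29177583e-04, -4.13333917e+01, -2.32510346e+01,  7.28492090e-02,
        4.22156404e-02, -6.22588641e-05]), 'ee_pos': array([ 126.96187547, -560.35614895,  213.19822174]), 'ee_rot': array([-1.79910441e+02, -1.34229788e-03,  1.27642313e+01]), 'force': array([-0.34999215,  0.35675233,  0.04300913]), 'torque': array([ 0.00024855, -0.00345344, -0.04163148]), 'gripper_force': 0.0, 'gripper_width': 91.17124466108787}
```

View pics/top0.png

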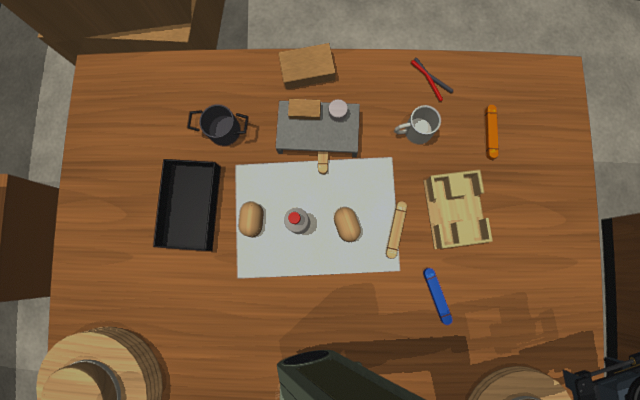

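View pics/scene0.png

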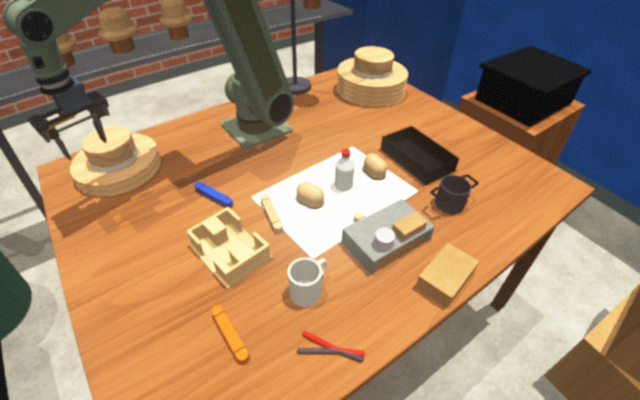

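The top view looks along +x upward, with y to the left. It shows the bin at (187,205), the tray at (459,210), stick_b at (397,230), the blocks at (347,224) and (251,219), and the bottle near (298,221). The end of stick_a is at (323,162) in front of the riser at (318,125), with the pot at (220,125) and the mug at (424,124). Blue and orange sticks are decoys.

Run:
```python
from h import *
import pickle
f=pickle.load(open("top0.pkl","rb")); im=f["color"]; hsv=cv2.cvtColor(im,cv2.COLOR_RGB2HSV)
print("hsv",[ (p,hsv[p[1],p[0]].tolist()) for p in [(397,230),(347,224),(251,219),(323,165),(270,250),(318,140),(187,205),(459,212)]])
m=((hsv[...,1]>70)&(hsv[...,2]>60)).astype(np.uint8)
def rep(name,box,z,mask):
    x0,y0,x1,y1=box; mm=np.zeros_like(mask); mm[y0:y1,x0:x1]=mask[y0:y1,x0:x1]
    c=max(cv2.findContours(mm,0,cv2.CHAIN_APPROX_NONE)[0],key=cv2.contourArea)[:,0]
    P=np.array([onz(f,u,v,z)[:2] for u,v in c],np.float32)
    r=cv2.minAreaRect(P); M=cv2.moments(P.reshape(-1,1,2)); 
    print(name,"px",c.min(0),c.max(0),"rect",np.round(r[0],1),np.round(r[1],1),round(r[2],1),"cen",round(M['m10']/M['m00'],1),round(M['m01']/M['m00'],1)); return P
rep("stick_b",(380,195,410,262),12,m)
rep("blockR",(330,200,366,248),22,m)
rep("blockL",(238,196,268,242),22,m)
P=rep("stick_a",(312,150,335,178),24,m); print("a minx",P[P[:,0].argmin()])
dk=(hsv[...,2]<60).astype(np.uint8)
rep("bin",(145,150,228,258),55,dk)
gm=((hsv[...,1]<60)&(hsv[...,2]<140)).astype(np.uint8)
rep("riser",(270,95,366,158),57,gm)
red=((hsv[...,1]>150)&((hsv[...,0]<6)|(hsv[...,0]>172))).astype(np.uint8)
rep("cap",(280,205,315,240),135,red)
for n,(x0,y0,x1,y1) in {"tray":(415,160,500,255),"left":(225,180,335,250),"mid":(300,145,370,250),"riser":(265,90,370,180)}.items():
    pass
a=cv2.resize(im[155:258,415:500],None,fx=5,fy=5,interpolation=cv2.INTER_CUBIC)
b=cv2.resize(im[145:250,268:368],None,fx=3.6,fy=4.9,interpolation=cv2.INTER_CUBIC)
h=min(a.shape[0],b.shape[0]); cv2.imwrite("pics/crop1.png",np.hstack([a[:h],b[:h]])[:,:,::-1])
```

```text
hsv [((397, 230), [16, 125, 179]), ((347, 224), [17, 120, 182]), ((251, 219), [16, 123, 178]), ((323, 165), [21, 98, 183]), ((270, 250), [54, 7, 185]), ((318, 140), [23, 18, 116]), ((187, 205), [15, 10, 49]), ((459, 212), [26, 96, 180])]
stick_b px [386 195] [409 261] rect [ 443.1 -193.4] [ 59.2 171.1] 89.3 cen 437.9 -199.8
blockR px [334 207] [360 241] rect [450.3 -61.9] [89.8 55.8] 19.0 cen 450.0 -61.9
blockL px [239 202] [262 236] rect [459.7 186. ] [88.1 60.2] 0.9 cen 459.7 186.1
stick_a px [312 151] [334 173] rect [611.1   1.4] [59.  57.7] 0.5 cen 617.9 2.7
a minx [581.6216     5.957403]
bin px [154 159] [220 250] rect [492.3 344.4] [154.8 227.7] 87.0 cen 492.1 344.2
riser px [276 101] [359 156] rect [692.8  16.1] [209.1 140.9] 88.1 cen 685.3 13.2
cap px [288 212] [299 223] rect [453.2  62.3] [24.5 24.2] 46.1 cen 453.1 62.4
```

View pics/crop1.png

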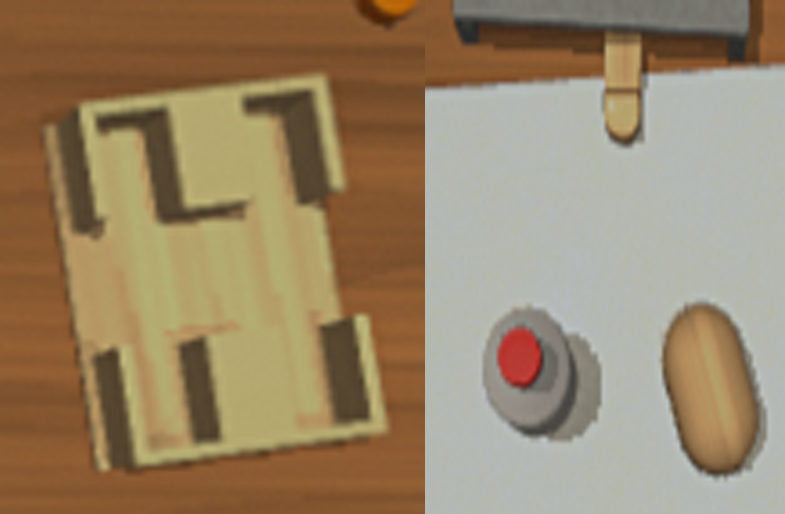

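The crop shows the tray rim corners at crop (80,103), (327,75), (385,432) and (133,466). It also shows the stick_a end at about (322.7,173), the bottle, and the right block turned about 19°.

Run:
```python
from h import *
import pickle
f=pickle.load(open("top0.pkl","rb")); im=f["color"]; hsv=cv2.cvtColor(im,cv2.COLOR_RGB2HSV)
H,S,V=[hsv[...,i].astype(int) for i in range(3)]
T=np.array([onz(f,415+a/5,155+b/5,58)[:2] for a,b in[(80,103),(327,75),(385,432),(133,466)]])
print("tray",T.round(1).tolist(),"c",T.mean(0),[np.linalg.norm(T[i]-T[i-1]).round(1) for i in range(4)],
 "yaw",np.degrees(np.arctan2(*((T[0]+T[1]-T[2]-T[3])[::-1]))))
m=((S>70)&(S<150)&(V>120)).astype(np.uint8)
print("table",hsv[240,420],hsv[200,412])
def cont(box,mask):
    x0,y0,x1,y1=box; mm=np.zeros_like(mask); mm[y0:y1,x0:x1]=mask[y0:y1,x0:x1]
    return max(cv2.findContours(mm,0,cv2.CHAIN_APPROX_NONE)[0],key=cv2.contourArea)[:,0]
for z in(12,24):
    P=np.array([onz(f,u,v,z)[:2] for u,v in cont((380,195,412,262),m)],np.float32); r=cv2.minAreaRect(P); print("stick_b",z,np.round(r[0],1),np.round(r[1],1),r[2])
# stick_a: row-wise centre
for v in range(153,175):
    u=[i for i in range(312,336) if m[v,i]]
    if u: 
        print(v,u[0],u[-1],onz(f,(u[0]+u[-1])/2,v,24)[:2].round(1), end=' ')
print()
print("riser front",[onz(f,276.3,147,57)[:2].round(1),onz(f,357.7,151.7,57)[:2].round(1)])
c=cont((145,150,228,258),(V<60).astype(np.uint8)); q=cv2.approxPolyDP(c,6,True)[:,0]; print("bin",[(p.tolist(),onz(f,*p,55)[:2].round(0).tolist(),onz(f,*p,0)[:2].round(0).tolist()) for p in q])
for n,R in {"A":(312,150,335,175)}.items(): pass
b=cv2.resize(im[150:258,145:265],None,fx=5,fy=5,interpolation=cv2.INTER_CUBIC); cv2.imwrite("pics/crop2.png",b[:,:,::-1])
```

```text
tray [[570.9, -271.8], [587.2, -399.2], [406.9, -421.6], [389.5, -294.2]] c [ 488.60998948 -346.71273397] [np.float64(182.8), np.float64(128.4), np.float64(181.7), np.float64(128.5)] yaw 7.055518632101698
table [ 14 165 122] [ 13 163 133]
stick_b 12 [ 439.  -189.9] [ 28.3 150.9] 77.86071014404297
stick_b 24 [ 438.1 -188. ] [ 28.  149.2] 77.86071014404297
153 318 327 [635.2   2.9] 154 318 327 [632.5   2.8] 155 318 327 [629.8   2.8] 156 318 327 [627.1   2.8] 157 318 327 [624.4   2.7] 158 318 327 [621.7   2.7] 159 318 335 [619.1  -7.8] 160 312 327 [616.3  10.4] 161 318 327 [613.7   2.5] 162 318 327 [611.    2.5] 163 318 326 [608.3   3.8] 164 318 326 [605.6   3.7] 165 318 327 [603.    2.4] 166 318 327 [600.3   2.3] 167 318 327 [597.6   2.3] 168 318 327 [595.    2.3] 169 318 327 [592.3   2.2] 170 318 326 [589.6   3.5] 171 319 325 [587.    3.4] 172 321 324 [584.3   2.1] 
riser front [array([641.2, 120. ]), array([630.6, -87.3])]
bin [([164, 159], [609.0, 414.0], [623.0, 438.0]), ([154, 246], [384.0, 424.0], [385.0, 449.0]), ([212, 250], [377.0, 273.0], [378.0, 290.0]), ([220, 166], [591.0, 264.0], [604.0, 280.0])]
```

View pics/crop2.png

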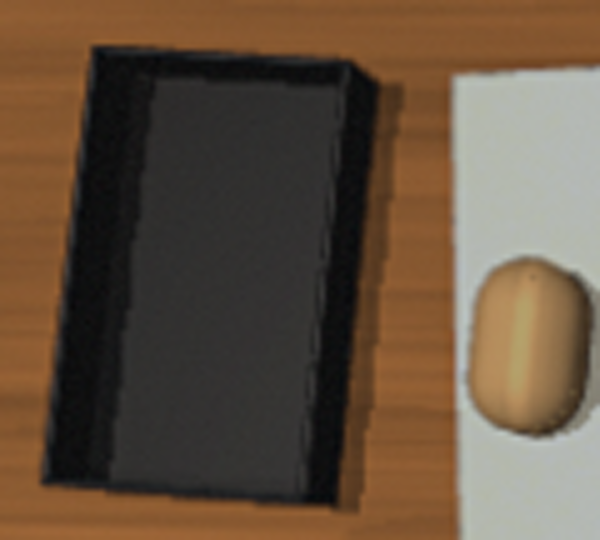

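The bin rim corners are at crop (93,47), (352,62), (308,497) and (42,483). That puts its centre near (493,351) with yaw −2.7°. The other measurements:

| Item | Position (mm) | Yaw | Size check |
|---|---|---|---|
| Tray | (488.6, −346.7) | 7° | Walls measure 128, matching 7+38+38+38+7 |
| stick_b | (438.5, −189) | −12° | Length 150, as given |

I'll start with stick_b.

Request:
move_arm --plan '[{"wz":0.1085},{"wz":0.1085},{"wz":0.1085},{"wz":0.1085},{"tx":1.62,"ty":-3.06},{"tx":1.62,"ty":-3.06},{"tx":1.62,"ty":-3.06},{"tx":1.62,"ty":-3.06},{"tx":1.62,"ty":-3.06},{"tx":1.62,"ty":-3.06},{"tx":1.62,"ty":-3.06},{"tx":1.62,"ty":-3.06}]' --gripper 6 --force 20

```text
schema error: expected keys tx, ty, tz, wx, wy, wz
```

Request:
move_arm --plan '[{"tx":1.62,"ty":-3.06},{"tx":1.62,"ty":-3.06},{"tx":1.62,"ty":-3.06},{"tx":1.62,"ty":-3.06},{"tx":1.62,"ty":-3.06},{"tx":1.62,"ty":-3.06},{"tz":2.5},{"tz":2.5},{"tz":2.5},{"tz":2.5},{},{}]'

```text
schema error: expected keys tx, ty, tz, wx, wy, wz
```

```bash
cat >> h.py <<'E'
from scipy.spatial.transform import Rotation as Rn
def go(p,yaw,tilt=0):
    """tool-frame shift (cm, after turn) and turn (rad, now) to reach pose; tilt turns about tool y after yaw"""
    s=env.state(); R0=Rn.from_euler('xyz',s["ee_rot"],degrees=True)
    R1=Rn.from_euler('xyz',[180,0,yaw],degrees=True)*Rn.from_rotvec([0,np.radians(tilt),0])
    print("t",round(s["time_s"],2),"at",s["ee_pos"].round(1),s["ee_rot"].round(1),"F",s["force"].round(1),"w",round(s["gripper_width"],1),"gf",round(s["gripper_force"],1))
    d=np.array(p)-s["ee_pos"]
    print(" turn",(R0.inv()*R1).as_rotvec().round(4)," shift cm, if turned first",(R1.inv().apply(d)/10).round(2)," now-axes",(R0.inv().apply(d)/10).round(2))
E
python3 -c "
from h import *
go([438.5,-189,4],-12.1)"
```

```text
t 0.1 at [ 127.  -560.4  213.2] [-179.9   -0.    12.8] F [-0.3  0.4  0. ] w 91.2 gf 0.0
 turn [-1.50e-03  3.00e-04  4.34e-01]  shift cm, if turned first [ 22.68 -42.84  20.92]  now-axes [ 38.59 -29.3   20.97]
```

Request:
move_arm --plan '[{"tx":0,"ty":0,"tz":0,"wx":0,"wy":0,"wz":0.1085},{"tx":0,"ty":0,"tz":0,"wx":0,"wy":0,"wz":0.1085},{"tx":0,"ty":0,"tz":0,"wx":0,"wy":0,"wz":0.1085},{"tx":0,"ty":0,"tz":0,"wx":0,"wy":0,"wz":0.1085},{"tx":1.62,"ty":-3.06,"tz":0,"wx":0,"wy":0,"wz":0},{"tx":1.62,"ty":-3.06,"tz":0,"wx":0,"wy":0,"wz":0},{"tx":1.62,"ty":-3.06,"tz":0,"wx":0,"wy":0,"wz":0},{"tx":1.62,"ty":-3.06,"tz":0,"wx":0,"wy":0,"wz":0},{"tx":1.62,"ty":-3.06,"tz":0,"wx":0,"wy":0,"wz":0},{"tx":1.62,"ty":-3.06,"tz":0,"wx":0,"wy":0,"wz":0},{"tx":1.62,"ty":-3.06,"tz":0,"wx":0,"wy":0,"wz":0},{"tx":1.62,"ty":-3.06,"tz":0,"wx":0,"wy":0,"wz":0}]' --gripper 6 --force 20

```text
time_s: 1.1
ee_pos: [305.7, -347.0, 213.7]
ee_rot: [-180.0, 0.0, -12.1]
force: [-0.3, -0.2, -0.4]
gripper_width: 60.1
gripper_force: 0.0
```

Request:
move_arm --plan '[{"tx":1.62,"ty":-3.06,"tz":0,"wx":0,"wy":0,"wz":0},{"tx":1.62,"ty":-3.06,"tz":0,"wx":0,"wy":0,"wz":0},{"tx":1.62,"ty":-3.06,"tz":0,"wx":0,"wy":0,"wz":0},{"tx":1.62,"ty":-3.06,"tz":0,"wx":0,"wy":0,"wz":0},{"tx":1.62,"ty":-3.06,"tz":0,"wx":0,"wy":0,"wz":0},{"tx":1.62,"ty":-3.06,"tz":0,"wx":0,"wy":0,"wz":0},{"tx":0,"ty":0,"tz":2.5,"wx":0,"wy":0,"wz":0},{"tx":0,"ty":0,"tz":2.5,"wx":0,"wy":0,"wz":0},{"tx":0,"ty":0,"tz":2.5,"wx":0,"wy":0,"wz":0},{"tx":0,"ty":0,"tz":2.5,"wx":0,"wy":0,"wz":0},{"tx":0,"ty":0,"tz":0,"wx":0,"wy":0,"wz":0},{"tx":0,"ty":0,"tz":0,"wx":0,"wy":0,"wz":0}]'

```text
time_s: 2.1
ee_pos: [437.8, -189.1, 113.2]
ee_rot: [-180.0, 0.2, -12.1]
force: [0.8, -0.8, 1.1]
gripper_width: 60.2
gripper_force: 0.0
```

```bash
python3 -c "
from h import *
go([438.5,-189,4],-12.1)"
```

```text
t 2.1 at [ 437.8 -189.1  113.2] [-180.     0.2  -12.1] F [ 0.8 -0.8  1.1] w 60.2 gf 0.0
 turn [-0.0006  0.0032 -0.    ]  shift cm, if turned first [ 0.07 -0.02 10.92]  now-axes [ 0.1  -0.02 10.92]
```

Request:
move_arm --plan '[{"tx":0.07,"ty":0,"tz":3.5,"wx":0,"wy":0,"wz":0},{"tx":0,"ty":0,"tz":3.4,"wx":0,"wy":0,"wz":0},{"tx":0,"ty":0,"tz":2.5,"wx":0,"wy":0,"wz":0},{"tx":0,"ty":0,"tz":1.0,"wx":0,"wy":0,"wz":0},{"tx":0,"ty":0,"tz":0.5,"wx":0,"wy":0,"wz":0},{"tx":0,"ty":0,"tz":0,"wx":0,"wy":0,"wz":0}]'

```text
time_s: 2.6
ee_pos: [440.1, -190.1, 5.4]
ee_rot: [180.0, -0.1, -12.1]
force: [0.2, 0.2, -0.2]
gripper_width: 60.2
gripper_force: 0.0
```

Request:
move_arm --plan '[{"tx":0,"ty":0,"tz":0,"wx":0,"wy":0,"wz":0},{"tx":0,"ty":0,"tz":0,"wx":0,"wy":0,"wz":0},{"tx":0,"ty":0,"tz":0,"wx":0,"wy":0,"wz":0},{"tx":0,"ty":0,"tz":0,"wx":0,"wy":0,"wz":0},{"tx":0,"ty":0,"tz":0,"wx":0,"wy":0,"wz":0}]' --gripper 0 --force 25

```text
time_s: 3.02
ee_pos: [439.7, -189.8, 5.6]
ee_rot: [180.0, -0.1, -12.1]
force: [0.5, -0.1, 0.2]
gripper_width: 29.7
gripper_force: 0.0
```

Request:
move_arm --plan '[{"tx":0,"ty":0,"tz":-2,"wx":0,"wy":0,"wz":0},{"tx":0,"ty":0,"tz":-3.8,"wx":0,"wy":0,"wz":0},{"tx":0,"ty":0,"tz":-3.8,"wx":0,"wy":0,"wz":0},{"tx":0,"ty":0,"tz":0,"wx":0,"wy":0,"wz":-0.1115},{"tx":0,"ty":0,"tz":0,"wx":0,"wy":0,"wz":-0.1115},{"tx":0,"ty":0,"tz":0,"wx":0,"wy":0,"wz":-0.1115}]'

```text
time_s: 3.52
ee_pos: [439.6, -189.7, 102.1]
ee_rot: [179.9, -0.1, 7.4]
force: [0.4, -0.6, 0.3]
gripper_width: 25.8
gripper_force: 25.0
```

```bash
python3 -c "
from h import *
go([493.3,-384.4,10],7.06)"
```

```text
t 3.52 at [ 439.6 -189.7  102.1] [ 1.799e+02 -1.000e-01  7.400e+00] F [ 0.4 -0.6  0.3] w 25.8 gf 25.0
 turn [ 0.0012 -0.0018  0.0056]  shift cm, if turned first [ 2.94 19.98  9.21]  now-axes [ 2.81 19.98  9.23]
```

Request:
move_arm --plan '[{"tx":0.5,"ty":3.33,"tz":0,"wx":0,"wy":0,"wz":0.0056},{"tx":0.5,"ty":3.33,"tz":0,"wx":0,"wy":0,"wz":0},{"tx":0.5,"ty":3.33,"tz":0,"wx":0,"wy":0,"wz":0},{"tx":0.5,"ty":3.33,"tz":0,"wx":0,"wy":0,"wz":0},{"tx":0.5,"ty":3.33,"tz":0,"wx":0,"wy":0,"wz":0},{"tx":0.44,"ty":3.33,"tz":0,"wx":0,"wy":0,"wz":0},{"tx":0,"ty":0,"tz":0,"wx":0,"wy":0,"wz":0}]'

```text
time_s: 4.1
ee_pos: [493.8, -390.6, 100.9]
ee_rot: [179.7, -0.2, 6.6]
force: [-0.5, -0.4, -0.6]
gripper_width: 26.0
gripper_force: 25.0
```

```bash
python3 -c "
from h import *
go([493.3,-384.4,10],7.06)
f=grab_frame('scene'); x=f['color'][140:320,140:340]
for P in [(493,-384,80),(493,-384,100),(568,-375,80),(568,-375,100),(568,-375,125)]: print(P,(proj(f,P)-[140,140])*3.3)
cv2.imwrite('pics/s1.png',cv2.resize(x,None,fx=3.3,fy=3.3,interpolation=cv2.INTER_CUBIC)[:,:,::-1])"
```

```text
t 4.1 at [ 493.8 -390.6  100.9] [179.7  -0.2   6.6] F [-0.5 -0.4 -0.6] w 26.0 gf 25.0
 turn [ 0.0052 -0.0026 -0.0086]  shift cm, if turned first [ 0.03 -0.62  9.09]  now-axes [-0.   -0.67  9.09]
(493, -384, 80) [234.89681525 327.79100825]
(493, -384, 100) [229.72073022 309.9452843 ]
(568, -375, 80) [290.4827117  388.58823313]
(568, -375, 100) [285.89832748 370.89909868]
(568, -375, 125) [279.97410445 347.95757309]
```

View pics/s1.png

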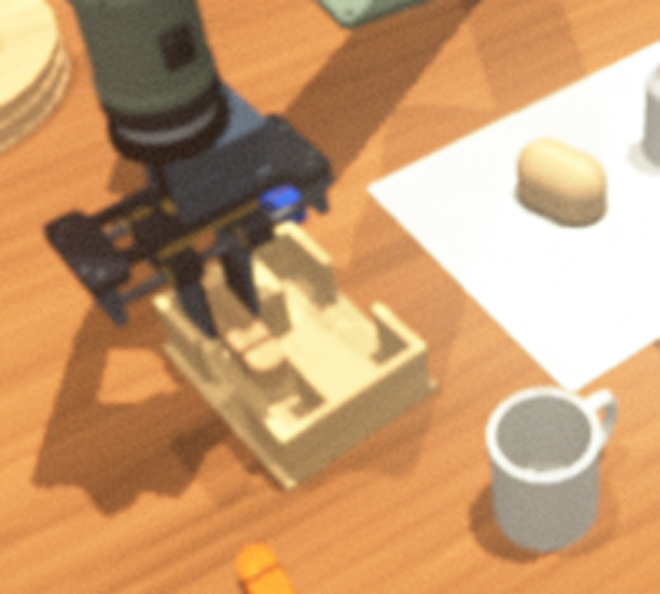

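The stick is held level at the expected height, with its tip at about crop (285,357). It is above slot_n. I'll let it settle and check before lowering.

Request:
move_arm --plan '[{"tx":0,"ty":0,"tz":1.5,"wx":0,"wy":0,"wz":0},{"tx":0,"ty":0,"tz":1,"wx":0,"wy":0,"wz":0},{"tx":0,"ty":0,"tz":0,"wx":0,"wy":0,"wz":0}]'

```text
time_s: 4.4
ee_pos: [490.3, -382.3, 73.5]
ee_rot: [-179.7, 0.2, 6.8]
force: [-0.9, 1.3, -1.1]
gripper_width: 25.8
gripper_force: 25.0
```

```bash
python3 -c "
from h import *
go([493.3,-384.4,10],7.06)"
```

```text
t 4.4 at [ 490.3 -382.3   73.5] [-179.7    0.2    6.8] F [-0.9  1.3 -1.1] w 25.8 gf 25.0
 turn [-0.0044  0.0042 -0.005 ]  shift cm, if turned first [0.28 0.24 6.35]  now-axes [0.3  0.27 6.35]
```

Request:
move_arm --plan '[{"tx":0,"ty":0,"tz":0,"wx":0,"wy":0,"wz":0},{"tx":0,"ty":0,"tz":0,"wx":0,"wy":0,"wz":0},{"tx":0,"ty":0,"tz":0,"wx":0,"wy":0,"wz":0},{"tx":0,"ty":0,"tz":0,"wx":0,"wy":0,"wz":0}]'

```text
time_s: 4.73
ee_pos: [492.5, -384.5, 76.8]
ee_rot: [179.9, -0.1, 6.8]
force: [-0.3, 0.5, -0.6]
gripper_width: 25.5
gripper_force: 25.0
```

```bash
python3 -c "
from h import *
go([493.3,-384.4,10],7.06)"
```

```text
t 4.73 at [ 492.5 -384.5   76.8] [ 1.799e+02 -1.000e-01  6.800e+00] F [-0.3  0.5 -0.6] w 25.5 gf 25.0
 turn [ 0.001  -0.0009 -0.0052]  shift cm, if turned first [ 0.08 -0.    6.68]  now-axes [ 0.07 -0.01  6.68]
```

Request:
move_arm --plan '[{"tx":0.08,"ty":0,"tz":1,"wx":0,"wy":0,"wz":-0.005},{"tx":0,"ty":0,"tz":1.6,"wx":0,"wy":0,"wz":0},{"tx":0,"ty":0,"tz":1.6,"wx":0,"wy":0,"wz":0},{"tx":0,"ty":0,"tz":1.2,"wx":0,"wy":0,"wz":0},{"tx":0,"ty":0,"tz":0.6,"wx":0,"wy":0,"wz":0},{"tx":0,"ty":0,"tz":0.2,"wx":0,"wy":0,"wz":0},{"tx":0,"ty":0,"tz":0,"wx":0,"wy":0,"wz":0},{"tx":0,"ty":0,"tz":0,"wx":0,"wy":0,"wz":0}]'

```text
time_s: 5.4
ee_pos: [492.6, -383.9, 16.8]
ee_rot: [-180.0, 0.0, 7.0]
force: [-5.4, 5.3, 19.2]
gripper_width: 25.6
gripper_force: 25.0
```

Request:
move_arm --plan '[{"tx":0,"ty":0,"tz":0.1,"wx":0,"wy":0,"wz":0},{"tx":0,"ty":0,"tz":0.1,"wx":0,"wy":0,"wz":0},{"tx":0,"ty":0,"tz":0,"wx":0,"wy":0,"wz":0}]'

```text
time_s: 5.65
ee_pos: [492.6, -383.9, 16.8]
ee_rot: [-180.0, -0.0, 7.0]
force: [-8.4, 6.9, 29.4]
gripper_width: 25.8
gripper_force: 25.0
```

Contact came at TCP z 16.8, so the stick is on the slot floor. Releasing.

Request:
move_arm --plan '[{"tx":0,"ty":0,"tz":-0.3,"wx":0,"wy":0,"wz":0},{"tx":0,"ty":0,"tz":0,"wx":0,"wy":0,"wz":0}]'

```text
time_s: 5.82
ee_pos: [493.5, -384.9, 16.9]
ee_rot: [179.9, -0.1, 7.0]
force: [-1.7, 1.8, 12.1]
gripper_width: 25.7
gripper_force: 25.0
```

Request:
move_arm --plan '[{"tx":0,"ty":0,"tz":0,"wx":0,"wy":0,"wz":0},{"tx":0,"ty":0,"tz":0,"wx":0,"wy":0,"wz":0},{"tx":0,"ty":0,"tz":0,"wx":0,"wy":0,"wz":0},{"tx":0,"ty":0,"tz":-1,"wx":0,"wy":0,"wz":0},{"tx":0,"ty":0,"tz":-2.5,"wx":0,"wy":0,"wz":0},{"tx":0,"ty":0,"tz":-3.5,"wx":0,"wy":0,"wz":0},{"tx":0,"ty":0,"tz":-3.5,"wx":0,"wy":0,"wz":0},{"tx":0,"ty":0,"tz":0,"wx":0,"wy":0,"wz":0}]' --gripper 4.5

```text
time_s: 6.48
ee_pos: [496.6, -387.3, 127.8]
ee_rot: [179.4, -0.6, 7.0]
force: [1.2, -0.5, 1.3]
gripper_width: 45.0
gripper_force: 0.0
```

```bash
python3 -c "
from h import *
go([450,-62,8],19)
# blockR plan: offset along axis & away from bottle
y=np.radians(19); ax=np.array([np.cos(y),np.sin(y)]); n=np.array([-np.sin(y),np.cos(y)])
p=np.array([450,-62])-6*ax-7*n; print(p); go([*p,110],19)"
```

```text
t 6.48 at [ 496.6 -387.3  127.8] [179.4  -0.6   7. ] F [ 1.2 -0.5  1.3] w 45.0 gf 0.0
 turn [ 0.0112 -0.0088 -0.209 ]  shift cm, if turned first [  6.19 -32.28  11.98]  now-axes [ -0.76 -32.98  11.63]
[446.60586563 -70.57203896]
t 6.48 at [ 496.6 -387.3  127.8] [179.4  -0.6   7. ] F [ 1.2 -0.5  1.3] w 45.0 gf 0.0
 turn [ 0.0112 -0.0088 -0.209 ]  shift cm, if turned first [  5.59 -31.58   1.78]  now-axes [ -1.1  -32.07   1.44]
```

Request:
move_arm --plan '[{"tx":0,"ty":0,"tz":0,"wx":0,"wy":0,"wz":0.105},{"tx":1.05,"ty":-3.53,"tz":0,"wx":0,"wy":0,"wz":0},{"tx":1.05,"ty":-3.53,"tz":0,"wx":0,"wy":0,"wz":0},{"tx":1.05,"ty":-3.53,"tz":0,"wx":0,"wy":0,"wz":0},{"tx":1.05,"ty":-3.53,"tz":0,"wx":0,"wy":0,"wz":0},{"tx":1.05,"ty":-3.53,"tz":0,"wx":0,"wy":0,"wz":0},{"tx":1.05,"ty":-3.53,"tz":0,"wx":0,"wy":0,"wz":0},{"tx":1.05,"ty":-3.53,"tz":0,"wx":0,"wy":0,"wz":0},{"tx":1.05,"ty":-3.53,"tz":0,"wx":0,"wy":0,"wz":0},{"tx":1.05,"ty":-3.53,"tz":0,"wx":0,"wy":0,"wz":0},{"tx":1.05,"ty":-3.53,"tz":0,"wx":0,"wy":0,"wz":0},{"tx":1.05,"ty":-3.53,"tz":0,"wx":0,"wy":0,"wz":0}]'

```text
time_s: 7.48
ee_pos: [601.9, 7.7, 120.2]
ee_rot: [180.0, -0.0, 1.0]
force: [0.5, 0.9, -0.1]
gripper_width: 45.0
gripper_force: 0.0
```

Request:
move_arm --plan '[{"tx":0,"ty":0,"tz":0,"wx":0,"wy":0,"wz":0},{"tx":0,"ty":0,"tz":0,"wx":0,"wy":0,"wz":0},{"tx":0,"ty":0,"tz":0,"wx":0,"wy":0,"wz":0},{"tx":0,"ty":0,"tz":0,"wx":0,"wy":0,"wz":0},{"tx":0,"ty":0,"tz":0,"wx":0,"wy":0,"wz":0},{"tx":0,"ty":0,"tz":0,"wx":0,"wy":0,"wz":0},{"tx":0,"ty":0,"tz":0,"wx":0,"wy":0,"wz":0}]'

```text
time_s: 8.07
ee_pos: [601.4, 4.9, 120.0]
ee_rot: [180.0, -0.0, 0.9]
force: [-1.2, 1.0, 0.5]
gripper_width: 44.9
gripper_force: 0.0
```

```bash
python3 -c "
from h import *
go([606,3,6],1)"
```

```text
t 8.07 at [601.4   4.9 120. ] [180.   -0.    0.9] F [-1.2  1.   0.5] w 44.9 gf 0.0
 turn [ 0.0002 -0.0001 -0.0012]  shift cm, if turned first [ 0.45  0.19 11.4 ]  now-axes [ 0.45  0.19 11.4 ]
```

Request:
move_arm --plan '[{"tx":0.45,"ty":0.19,"tz":1,"wx":0,"wy":0,"wz":0},{"tx":0,"ty":0,"tz":3,"wx":0,"wy":0,"wz":0},{"tx":0,"ty":0,"tz":3,"wx":0,"wy":0,"wz":0},{"tx":0,"ty":0,"tz":2.4,"wx":0,"wy":0,"wz":0},{"tx":0,"ty":0,"tz":1.3,"wx":0,"wy":0,"wz":0},{"tx":0,"ty":0,"tz":0.7,"wx":0,"wy":0,"wz":0},{"tx":0,"ty":0,"tz":0,"wx":0,"wy":0,"wz":0},{"tx":0,"ty":0,"tz":0,"wx":0,"wy":0,"wz":0}]'

```text
time_s: 8.73
ee_pos: [606.5, 3.8, 5.9]
ee_rot: [180.0, -0.0, 1.0]
force: [0.3, -1.0, 0.9]
gripper_width: 45.1
gripper_force: 0.0
```

Request:
move_arm --plan '[{"tx":0,"ty":0,"tz":0,"wx":0,"wy":0,"wz":0},{"tx":0,"ty":0,"tz":0,"wx":0,"wy":0,"wz":0},{"tx":0,"ty":0,"tz":0,"wx":0,"wy":0,"wz":0},{"tx":0,"ty":0,"tz":0,"wx":0,"wy":0,"wz":0},{"tx":0,"ty":0,"tz":0,"wx":0,"wy":0,"wz":0},{"tx":0,"ty":0,"tz":0,"wx":0,"wy":0,"wz":0}]' --gripper 0

```text
time_s: 9.23
ee_pos: [606.8, 3.9, 7.0]
ee_rot: [180.0, -0.1, 1.0]
force: [-0.9, -0.3, 5.4]
gripper_width: 26.0
gripper_force: 25.0
```

Request:
move_arm --plan '[{"tx":-0.5,"ty":0,"tz":0,"wx":0,"wy":0,"wz":0},{"tx":-1,"ty":0,"tz":0,"wx":0,"wy":0,"wz":0},{"tx":-1,"ty":0,"tz":0,"wx":0,"wy":0,"wz":0},{"tx":-1,"ty":0,"tz":0,"wx":0,"wy":0,"wz":0},{"tx":-1,"ty":0,"tz":0,"wx":0,"wy":0,"wz":0},{"tx":-0.7,"ty":0,"tz":0,"wx":0,"wy":0,"wz":0},{"tx":0,"ty":0,"tz":0,"wx":0,"wy":0,"wz":0},{"tx":0,"ty":0,"tz":0,"wx":0,"wy":0,"wz":0},{"tx":0,"ty":0,"tz":0,"wx":0,"wy":0,"wz":0}]'

```text
time_s: 9.98
ee_pos: [553.3, 3.1, 7.0]
ee_rot: [180.0, -0.0, 1.0]
force: [-0.4, -1.0, 9.7]
gripper_width: 25.9
gripper_force: 25.0
```

Request:
move_arm --plan '[{"tx":0,"ty":0,"tz":0,"wx":0,"wy":0,"wz":0},{"tx":0,"ty":0,"tz":0,"wx":0,"wy":0,"wz":0},{"tx":0,"ty":0,"tz":0,"wx":0,"wy":0,"wz":0},{"tx":0,"ty":0,"tz":0,"wx":0,"wy":0,"wz":0},{"tx":0,"ty":0,"tz":0,"wx":0,"wy":0,"wz":0}]' --gripper 4.5

```text
time_s: 10.4
ee_pos: [553.5, 3.1, 5.5]
ee_rot: [180.0, 0.1, 1.0]
force: [-0.8, 0.8, -0.0]
gripper_width: 44.9
gripper_force: 0.0
```

```bash
python3 -c "
from h import *
go([606,3,6],1)
f=grab_frame('top');im=f['color']; cv2.imwrite('pics/t2.png',cv2.resize(im[140:260,235:500],None,fx=3,fy=3,interpolation=cv2.INTER_CUBIC)[:,:,::-1])"
```

```text
t 10.4 at [553.5   3.1   5.5] [1.8e+02 1.0e-01 1.0e+00] F [-0.8  0.8 -0. ] w 44.9 gf 0.0
 turn [0.     0.0013 0.0002]  shift cm, if turned first [ 5.25  0.1  -0.05]  now-axes [ 5.25  0.1  -0.06]
```

View pics/t2.png

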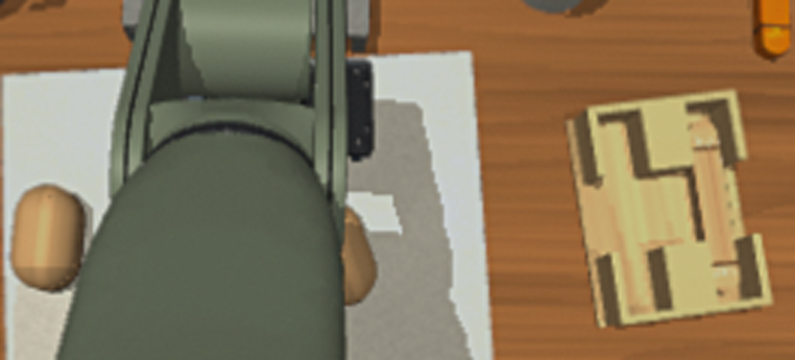

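The picture shows stick_b lying in slot_n at about crop (715,210). The arm hides stick_a. I'll move the grip to its middle and draw it clear.

Request:
move_arm --plan '[{"tx":0.75,"ty":0.05,"tz":0,"wx":0,"wy":0,"wz":0},{"tx":1.5,"ty":0,"tz":0,"wx":0,"wy":0,"wz":0},{"tx":1.5,"ty":0,"tz":0,"wx":0,"wy":0,"wz":0},{"tx":1.0,"ty":0,"tz":0,"wx":0,"wy":0,"wz":0},{"tx":0.4,"ty":0,"tz":0,"wx":0,"wy":0,"wz":0},{"tx":0,"ty":0,"tz":0,"wx":0,"wy":0,"wz":0},{"tx":0,"ty":0,"tz":0,"wx":0,"wy":0,"wz":0},{"tx":0,"ty":0,"tz":0,"wx":0,"wy":0,"wz":0}]'

```text
time_s: 11.12
ee_pos: [604.6, 3.5, 5.7]
ee_rot: [180.0, 0.1, 1.0]
force: [0.4, 1.0, 0.3]
gripper_width: 45.1
gripper_force: 0.0
```

Request:
move_arm --plan '[{"tx":0,"ty":0,"tz":0,"wx":0,"wy":0,"wz":0},{"tx":0,"ty":0,"tz":0,"wx":0,"wy":0,"wz":0},{"tx":0,"ty":0,"tz":0,"wx":0,"wy":0,"wz":0},{"tx":0,"ty":0,"tz":0,"wx":0,"wy":0,"wz":0},{"tx":0,"ty":0,"tz":0,"wx":0,"wy":0,"wz":0},{"tx":0,"ty":0,"tz":0,"wx":0,"wy":0,"wz":0}]' --gripper 0

```text
time_s: 11.62
ee_pos: [605.3, 3.5, 6.0]
ee_rot: [180.0, 0.0, 1.0]
force: [-1.2, 0.5, 1.9]
gripper_width: 25.5
gripper_force: 25.0
```

Request:
move_arm --plan '[{"tx":-0.5,"ty":0,"tz":0,"wx":0,"wy":0,"wz":0},{"tx":-1,"ty":0,"tz":0,"wx":0,"wy":0,"wz":0},{"tx":-1.2,"ty":0,"tz":0,"wx":0,"wy":0,"wz":0},{"tx":-1.2,"ty":0,"tz":0,"wx":0,"wy":0,"wz":0},{"tx":-1.2,"ty":0,"tz":0,"wx":0,"wy":0,"wz":0},{"tx":-1,"ty":0,"tz":0,"wx":0,"wy":0,"wz":0},{"tx":-0.3,"ty":0,"tz":0,"wx":0,"wy":0,"wz":0},{"tx":0,"ty":0,"tz":0,"wx":0,"wy":0,"wz":0},{"tx":0,"ty":0,"tz":0,"wx":0,"wy":0,"wz":0}]'

```text
time_s: 12.37
ee_pos: [541.2, 2.4, 6.0]
ee_rot: [180.0, 0.0, 1.0]
force: [-0.7, 0.9, 2.7]
gripper_width: 25.6
gripper_force: 25.0
```

```bash
python3 -c "
from h import *
f=grab_frame('scene')
for P in [(544-75,3,24),(544+75,3,24)]: print(P,(proj(f,P)-[240,140])*3.3)
cv2.imwrite('pics/s2.png',cv2.resize(f['color'][140:300,240:460],None,fx=3.3,fy=3.3,interpolation=cv2.INTER_CUBIC)[:,:,::-1])
go([544,3,6],1)"
```

```text
(469, 3, 24) [300.08263694 164.33612578]
(619, 3, 24) [407.28874697 262.0044455 ]
t 12.42 at [541.3   2.4   6. ] [1.8e+02 1.0e-01 1.0e+00] F [-3.2  0.2  4.4] w 25.8 gf 25.0
 turn [0.0001 0.0009 0.0003]  shift cm, if turned first [ 0.27 -0.06  0.  ]  now-axes [ 0.27 -0.06  0.  ]
```

View pics/s2.png

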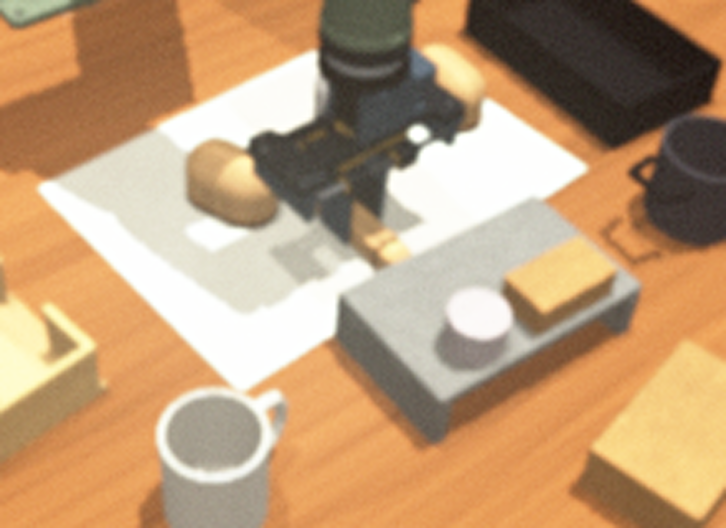

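The far end of the stick shows in front of the board at about crop (408,255). It is clear of the riser by about 15 mm, so I'll lift it.

Request:
move_arm --plan '[{"tx":0,"ty":0,"tz":-1,"wx":0,"wy":0,"wz":0},{"tx":0,"ty":0,"tz":-1.5,"wx":0,"wy":0,"wz":0},{"tx":0,"ty":0,"tz":-1.5,"wx":0,"wy":0,"wz":0}]'

```text
time_s: 12.67
ee_pos: [542.0, 2.4, 46.4]
ee_rot: [180.0, 0.0, 1.0]
force: [0.2, -0.1, -1.3]
gripper_width: 25.9
gripper_force: 25.0
```

Request:
move_arm --plan '[{"tx":0,"ty":0,"tz":-3,"wx":0,"wy":0,"wz":0},{"tx":0,"ty":0,"tz":-3,"wx":0,"wy":0,"wz":0},{"tx":0,"ty":0,"tz":0,"wx":0,"wy":0,"wz":-0.106},{"tx":0,"ty":0,"tz":0,"wx":0,"wy":0,"wz":0},{"tx":0,"ty":0,"tz":0,"wx":0,"wy":0,"wz":0},{"tx":0,"ty":0,"tz":0,"wx":0,"wy":0,"wz":0}]'

```text
time_s: 13.17
ee_pos: [541.0, 2.4, 105.1]
ee_rot: [-180.0, 0.1, 7.0]
force: [0.5, -0.9, -0.8]
gripper_width: 26.0
gripper_force: 25.0
```

```bash
python3 -c "
from h import *
go([483.9,-309,11],7.06)"
```

```text
t 13.17 at [541.    2.4 105.1] [-1.8e+02  1.0e-01  7.0e+00] F [ 0.5 -0.9 -0.8] w 26.0 gf 25.0
 turn [-0.0002  0.0019 -0.0015]  shift cm, if turned first [-9.5  30.2   9.41]  now-axes [-9.43 30.22  9.43]
```

Request:
move_arm --plan '[{"tx":-0.5,"ty":1.5,"tz":0,"wx":0,"wy":0,"wz":0},{"tx":-1,"ty":3.2,"tz":0,"wx":0,"wy":0,"wz":0},{"tx":-1,"ty":3.2,"tz":0,"wx":0,"wy":0,"wz":0},{"tx":-1,"ty":3.2,"tz":0,"wx":0,"wy":0,"wz":0},{"tx":-1,"ty":3.2,"tz":0,"wx":0,"wy":0,"wz":0},{"tx":-1,"ty":3.2,"tz":0,"wx":0,"wy":0,"wz":0},{"tx":-1,"ty":3.2,"tz":0,"wx":0,"wy":0,"wz":0},{"tx":-1,"ty":3.2,"tz":0,"wx":0,"wy":0,"wz":0},{"tx":-1,"ty":3.2,"tz":0,"wx":0,"wy":0,"wz":0},{"tx":-0.6,"ty":2.0,"tz":0,"wx":0,"wy":0,"wz":0},{"tx":-0.4,"ty":1.1,"tz":0,"wx":0,"wy":0,"wz":0},{"tx":0,"ty":0,"tz":0,"wx":0,"wy":0,"wz":0}]'

```text
time_s: 14.17
ee_pos: [483.7, -310.7, 104.8]
ee_rot: [-180.0, 0.1, 6.9]
force: [1.2, 0.0, -1.6]
gripper_width: 26.1
gripper_force: 25.0
```

Request:
move_arm --plan '[{"tx":0,"ty":0,"tz":1,"wx":0,"wy":0,"wz":0},{"tx":0,"ty":0,"tz":1,"wx":0,"wy":0,"wz":0},{"tx":0,"ty":0,"tz":0,"wx":0,"wy":0,"wz":0},{"tx":0,"ty":0,"tz":0,"wx":0,"wy":0,"wz":0},{"tx":0,"ty":0,"tz":0,"wx":0,"wy":0,"wz":0},{"tx":0,"ty":0,"tz":0,"wx":0,"wy":0,"wz":0},{"tx":0,"ty":0,"tz":0,"wx":0,"wy":0,"wz":0}]'

```text
time_s: 14.75
ee_pos: [485.0, -308.8, 86.4]
ee_rot: [180.0, -0.0, 7.1]
force: [-1.1, 0.4, -1.0]
gripper_width: 25.8
gripper_force: 25.0
```

```bash
python3 -c "
from h import *
go([483.9,-309,11],7.06)"
```

```text
t 14.75 at [ 485.  -308.8   86.4] [180.   -0.    7.1] F [-1.1  0.4 -1. ] w 25.8 gf 25.0
 turn [ 0.0006 -0.0007  0.001 ]  shift cm, if turned first [-0.11  0.    7.54]  now-axes [-0.12 -0.    7.54]
```

Request:
move_arm --plan '[{"tx":-0.1,"ty":0,"tz":1,"wx":0,"wy":0,"wz":0},{"tx":0,"ty":0,"tz":1.8,"wx":0,"wy":0,"wz":0},{"tx":0,"ty":0,"tz":1.8,"wx":0,"wy":0,"wz":0},{"tx":0,"ty":0,"tz":1.4,"wx":0,"wy":0,"wz":0},{"tx":0,"ty":0,"tz":0.7,"wx":0,"wy":0,"wz":0},{"tx":0,"ty":0,"tz":0.3,"wx":0,"wy":0,"wz":0},{"tx":0,"ty":0,"tz":0.1,"wx":0,"wy":0,"wz":0},{"tx":0,"ty":0,"tz":0,"wx":0,"wy":0,"wz":0},{"tx":0,"ty":0,"tz":0,"wx":0,"wy":0,"wz":0}]'

```text
time_s: 15.5
ee_pos: [484.2, -309.6, 15.7]
ee_rot: [179.9, -0.1, 7.1]
force: [-0.6, -0.6, -0.3]
gripper_width: 25.8
gripper_force: 25.0
```

Request:
move_arm --plan '[{"tx":0,"ty":0,"tz":0.1,"wx":0,"wy":0,"wz":0},{"tx":0,"ty":0,"tz":0.1,"wx":0,"wy":0,"wz":0},{"tx":0,"ty":0,"tz":0,"wx":0,"wy":0,"wz":0}]'

```text
time_s: 15.75
ee_pos: [483.7, -309.2, 13.2]
ee_rot: [180.0, -0.0, 7.1]
force: [1.0, 0.1, -0.4]
gripper_width: 25.4
gripper_force: 25.0
```

Request:
move_arm --plan '[{"tx":0,"ty":0,"tz":0.1,"wx":0,"wy":0,"wz":0},{"tx":0,"ty":0,"tz":0.1,"wx":0,"wy":0,"wz":0},{"tx":0,"ty":0,"tz":0,"wx":0,"wy":0,"wz":0},{"tx":0,"ty":0,"tz":0,"wx":0,"wy":0,"wz":0}]'

```text
time_s: 16.08
ee_pos: [483.8, -309.3, 12.0]
ee_rot: [180.0, -0.0, 7.1]
force: [-2.4, 0.4, 5.8]
gripper_width: 26.0
gripper_force: 25.0
```

Request:
move_arm --plan '[{"tx":0,"ty":0,"tz":0,"wx":0,"wy":0,"wz":0},{"tx":0,"ty":0,"tz":0,"wx":0,"wy":0,"wz":0},{"tx":0,"ty":0,"tz":0,"wx":0,"wy":0,"wz":0},{"tx":0,"ty":0,"tz":-1,"wx":0,"wy":0,"wz":0},{"tx":0,"ty":0,"tz":-2.5,"wx":0,"wy":0,"wz":0},{"tx":0,"ty":0,"tz":-3.5,"wx":0,"wy":0,"wz":0},{"tx":0,"ty":0,"tz":-3.0,"wx":0,"wy":0,"wz":0},{"tx":0,"ty":0,"tz":0,"wx":0,"wy":0,"wz":-0.104},{"tx":0,"ty":0,"tz":0,"wx":0,"wy":0,"wz":-0.104},{"tx":0,"ty":0,"tz":0,"wx":0,"wy":0,"wz":0},{"tx":0,"ty":0,"tz":0,"wx":0,"wy":0,"wz":0},{"tx":0,"ty":0,"tz":0,"wx":0,"wy":0,"wz":0}]' --gripper 4.5

```text
time_s: 17.08
ee_pos: [483.4, -309.0, 110.8]
ee_rot: [-180.0, 0.0, 18.9]
force: [-0.3, 0.6, -0.0]
gripper_width: 44.9
gripper_force: 0.0
```

Run:
```python
from h import *
bot=np.array([453.2,62.3])
def clr(p,yaw,tilt,z):
    # min clearance of tilted gripper body to bottle cylinder (z<135), body from 79 mm behind TCP
    R=(Rn.from_euler('xyz',[180,0,yaw],degrees=True)*Rn.from_rotvec([0,np.radians(tilt),0]))
    g=np.array([[x,y,-h] for x in np.linspace(-38,38,20) for y in np.linspace(-89,89,40) for h in np.arange(79,200,5)])
    W=R.apply(g)+[*p,z]; W=W[W[:,2]<137]; return np.linalg.norm(W[:,:2]-bot,axis=1).min()-30 if len(W) else 999, W[:,:2].mean(0) if len(W) else None
y=np.radians(19); ax=np.array([np.cos(y),np.sin(y)]); n=np.array([-np.sin(y),np.cos(y)])
for t in(-15,15): print("R",t,clr(np.array([450,-62])-6*ax-8*n,19,t,8))
for yw in(0,-5):
  for t in(-15,15): print("L",yw,t,clr(np.array([460,186.])+[-6,8],yw,t,8))
p=np.array([450,-62])-6*ax-8*n; print(p); go([*p,110],19)
```

```text
R -15 (np.float64(5.486143441439957), array([474.93666456, -61.87458326]))
R 15 (np.float64(18.619457403622057), array([418.926203  , -81.16053181]))
L 0 -15 (np.float64(12.700000157167196), array([483.61891125, 194.        ]))
L 0 15 (np.float64(12.700868887493286), array([424.38108875, 194.        ]))
L -5 -15 (np.float64(12.268699221455556), array([483.50620235, 191.41854179]))
L -5 15 (np.float64(12.270465014536953), array([424.49379765, 196.58145821]))
[446.93143378 -71.51755753]
t 17.08 at [ 483.4 -309.   110.8] [-180.     0.    18.9] F [-0.3  0.6 -0. ] w 44.9 gf 0.0
 turn [-0.0004  0.0004 -0.0021]  shift cm, if turned first [  4.29 -23.65   0.08]  now-axes [  4.24 -23.65   0.09]
```

Request:
move_arm --plan '[{"tx":0.3,"ty":-1.6,"tz":0,"wx":0,"wy":0,"wz":0},{"tx":0.5,"ty":-3,"tz":0,"wx":0,"wy":0,"wz":0},{"tx":0.5,"ty":-3,"tz":0,"wx":0,"wy":0,"wz":0},{"tx":0.5,"ty":-3,"tz":0,"wx":0,"wy":0,"wz":0},{"tx":0.5,"ty":-3,"tz":0,"wx":0,"wy":0,"wz":0},{"tx":0.5,"ty":-3,"tz":0,"wx":0,"wy":0,"wz":0},{"tx":0.5,"ty":-3,"tz":0,"wx":0,"wy":0,"wz":0},{"tx":0.4,"ty":-2.4,"tz":0,"wx":0,"wy":0,"wz":0},{"tx":0.2,"ty":-1.3,"tz":0,"wx":0,"wy":0,"wz":0},{"tx":0,"ty":0,"tz":0,"wx":0,"wy":0,"wz":0},{"tx":0,"ty":0,"tz":0,"wx":0,"wy":0,"wz":0},{"tx":0,"ty":0,"tz":0,"wx":0,"wy":0,"wz":0}]' --gripper 9.1 --force 30

```text
time_s: 18.08
ee_pos: [444.7, -76.4, 110.9]
ee_rot: [180.0, 0.0, 19.0]
force: [0.5, 0.7, -0.8]
gripper_width: 91.0
gripper_force: 0.0
```

Request:
move_arm --plan '[{"tx":0,"ty":0,"tz":0,"wx":0,"wy":0,"wz":0},{"tx":0,"ty":0,"tz":0,"wx":0,"wy":0,"wz":0},{"tx":0,"ty":0,"tz":0,"wx":0,"wy":0,"wz":0},{"tx":0,"ty":0,"tz":0,"wx":0,"wy":0,"wz":0}]'

```text
time_s: 18.42
ee_pos: [444.6, -76.7, 110.8]
ee_rot: [180.0, 0.0, 18.9]
force: [0.0, -0.6, 0.2]
gripper_width: 91.2
gripper_force: 0.0
```

```bash
python3 -c "
from h import *
go([444.1,-75.7,8],19)"
```

```text
t 18.42 at [444.6 -76.7 110.8] [180.    0.   18.9] F [ 0.  -0.6  0.2] w 91.2 gf 0.0
 turn [ 0.0001  0.0001 -0.001 ]  shift cm, if turned first [-0.02 -0.11 10.28]  now-axes [-0.02 -0.11 10.28]
```

Request:
move_arm --plan '[{"tx":0,"ty":-0.1,"tz":1.2,"wx":0,"wy":0,"wz":0},{"tx":0,"ty":0,"tz":2.5,"wx":0,"wy":0,"wz":0},{"tx":0,"ty":0,"tz":2.5,"wx":0,"wy":0,"wz":0},{"tx":0,"ty":0,"tz":2.4,"wx":0,"wy":0,"wz":0},{"tx":0,"ty":0,"tz":1.2,"wx":0,"wy":0,"wz":0},{"tx":0,"ty":0,"tz":0.5,"wx":0,"wy":0,"wz":0},{"tx":0,"ty":0,"tz":0,"wx":0,"wy":0,"wz":0}]'

```text
time_s: 19.0
ee_pos: [443.6, -75.3, 7.0]
ee_rot: [-179.9, 0.1, 19.0]
force: [-0.2, 0.3, -0.6]
gripper_width: 91.1
gripper_force: 0.0
```

Request:
move_arm --plan '[{"tx":0,"ty":0,"tz":0,"wx":0,"wy":0,"wz":0},{"tx":0,"ty":0,"tz":0,"wx":0,"wy":0,"wz":0},{"tx":0,"ty":0,"tz":0,"wx":0,"wy":0,"wz":0},{"tx":0,"ty":0,"tz":0,"wx":0,"wy":0,"wz":0},{"tx":0,"ty":0,"tz":0,"wx":0,"wy":0,"wz":0},{"tx":0,"ty":0,"tz":0,"wx":0,"wy":0,"wz":0},{"tx":0,"ty":0,"tz":0,"wx":0,"wy":0,"wz":0},{"tx":0,"ty":0,"tz":0,"wx":0,"wy":0,"wz":0}]' --gripper 5

```text
time_s: 19.67
ee_pos: [444.4, -75.1, 8.4]
ee_rot: [180.0, -0.0, 19.0]
force: [-1.8, 2.5, 6.3]
gripper_width: 56.3
gripper_force: 30.0
```

Request:
move_arm --plan '[{"tx":0,"ty":0,"tz":-1.2,"wx":0,"wy":0,"wz":0},{"tx":0,"ty":0,"tz":-3,"wx":0,"wy":0,"wz":0},{"tx":0,"ty":0,"tz":-3.5,"wx":0,"wy":0,"wz":0},{"tx":0,"ty":0,"tz":-3.5,"wx":0,"wy":0,"wz":0},{"tx":0,"ty":0,"tz":-3.5,"wx":0,"wy":0,"wz":0},{"tx":0,"ty":0,"tz":-2,"wx":0,"wy":0,"wz":0},{"tx":0,"ty":0,"tz":0,"wx":0,"wy":0,"wz":0.095},{"tx":0,"ty":0,"tz":0,"wx":0,"wy":0,"wz":0.095},{"tx":0,"ty":0,"tz":0,"wx":0,"wy":0,"wz":0.095},{"tx":0,"ty":0,"tz":0,"wx":0,"wy":0,"wz":0.094},{"tx":0,"ty":0,"tz":0,"wx":0,"wy":0,"wz":0},{"tx":0,"ty":0,"tz":0,"wx":0,"wy":0,"wz":0}]'

```text
time_s: 20.67
ee_pos: [444.0, -75.3, 174.6]
ee_rot: [180.0, 0.0, -2.6]
force: [-0.3, -0.1, -1.7]
gripper_width: 55.5
gripper_force: 30.0
```

```bash
python3 -c "
from h import *
go([534.7,348.8,14],-2.7)"
```

```text
t 20.67 at [444.  -75.3 174.6] [180.    0.   -2.6] F [-0.3 -0.1 -1.7] w 55.5 gf 30.0
 turn [0.0003 0.0006 0.0022]  shift cm, if turned first [  7.06 -42.79  16.06]  now-axes [  7.17 -42.78  16.04]
```

Request:
move_arm --plan '[{"tx":0.3,"ty":-1.6,"tz":0,"wx":0,"wy":0,"wz":0},{"tx":0.53,"ty":-3.3,"tz":0,"wx":0,"wy":0,"wz":0},{"tx":0.53,"ty":-3.3,"tz":0,"wx":0,"wy":0,"wz":0},{"tx":0.53,"ty":-3.3,"tz":0,"wx":0,"wy":0,"wz":0},{"tx":0.53,"ty":-3.3,"tz":0,"wx":0,"wy":0,"wz":0},{"tx":0.53,"ty":-3.3,"tz":0,"wx":0,"wy":0,"wz":0},{"tx":0.53,"ty":-3.3,"tz":0,"wx":0,"wy":0,"wz":0},{"tx":0.53,"ty":-3.3,"tz":0,"wx":0,"wy":0,"wz":0},{"tx":0.53,"ty":-3.3,"tz":0,"wx":0,"wy":0,"wz":0},{"tx":0.53,"ty":-3.3,"tz":0,"wx":0,"wy":0,"wz":0},{"tx":0.53,"ty":-3.3,"tz":0,"wx":0,"wy":0,"wz":0},{"tx":0.53,"ty":-3.3,"tz":0,"wx":0,"wy":0,"wz":0}]'

```text
time_s: 21.67
ee_pos: [523.4, 302.0, 174.4]
ee_rot: [180.0, 0.0, -2.6]
force: [0.9, 0.1, -0.1]
gripper_width: 55.4
gripper_force: 30.0
```

Request:
move_arm --plan '[{"tx":0.53,"ty":-3.0,"tz":0,"wx":0,"wy":0,"wz":0},{"tx":0.4,"ty":-1.9,"tz":0,"wx":0,"wy":0,"wz":0},{"tx":0,"ty":0,"tz":2,"wx":0,"wy":0,"wz":0},{"tx":0,"ty":0,"tz":3,"wx":0,"wy":0,"wz":0},{"tx":0,"ty":0,"tz":3,"wx":0,"wy":0,"wz":0},{"tx":0,"ty":0,"tz":1,"wx":0,"wy":0,"wz":0},{"tx":0,"ty":0,"tz":0,"wx":0,"wy":0,"wz":0},{"tx":0,"ty":0,"tz":0,"wx":0,"wy":0,"wz":0},{"tx":0,"ty":0,"tz":0,"wx":0,"wy":0,"wz":0},{"tx":0,"ty":0,"tz":0,"wx":0,"wy":0,"wz":0}]'

```text
time_s: 22.5
ee_pos: [536.4, 349.6, 87.1]
ee_rot: [-179.9, -0.2, -2.7]
force: [-0.4, 0.4, -1.8]
gripper_width: 55.9
gripper_force: 30.0
```

```bash
python3 -c "
from h import *
go([534.7,348.8,14],-2.7)
f=grab_frame('scene'); cv2.imwrite('pics/s3.png',cv2.resize(f['color'][80:230,290:510],None,fx=3.3,fy=3.3,interpolation=cv2.INTER_CUBIC)[:,:,::-1])"
```

```text
t 22.5 at [536.4 349.6  87.1] [-179.9   -0.2   -2.7] F [-0.4  0.4 -1.8] w 55.9 gf 30.0
 turn [-0.0023 -0.0035 -0.    ]  shift cm, if turned first [-0.16  0.09  7.31]  now-axes [-0.19  0.11  7.31]
```

View pics/s3.png

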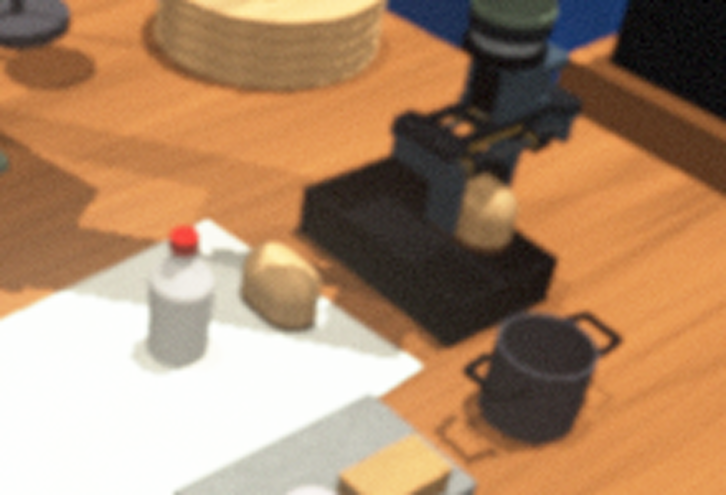

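The bottle is still standing at about crop (180,305), and the block is held level over the far half of the bin at about crop (487,212). Lowering.

Request:
move_arm --plan '[{"tx":-0.1,"ty":0,"tz":1,"wx":0,"wy":0,"wz":0},{"tx":0,"ty":0,"tz":1.8,"wx":0,"wy":0,"wz":0},{"tx":0,"ty":0,"tz":1.8,"wx":0,"wy":0,"wz":0},{"tx":0,"ty":0,"tz":1.4,"wx":0,"wy":0,"wz":0},{"tx":0,"ty":0,"tz":0.7,"wx":0,"wy":0,"wz":0},{"tx":0,"ty":0,"tz":0.2,"wx":0,"wy":0,"wz":0},{"tx":0,"ty":0,"tz":0.1,"wx":0,"wy":0,"wz":0},{"tx":0,"ty":0,"tz":0.1,"wx":0,"wy":0,"wz":0},{"tx":0,"ty":0,"tz":0,"wx":0,"wy":0,"wz":0},{"tx":0,"ty":0,"tz":0,"wx":0,"wy":0,"wz":0}]'

```text
time_s: 23.38
ee_pos: [534.5, 349.3, 14.8]
ee_rot: [-180.0, -0.1, -2.7]
force: [-1.0, -0.5, -1.4]
gripper_width: 55.4
gripper_force: 30.0
```

Request:
move_arm --plan '[{"tx":0,"ty":0,"tz":0.1,"wx":0,"wy":0,"wz":0},{"tx":0,"ty":0,"tz":0.1,"wx":0,"wy":0,"wz":0},{"tx":0,"ty":0,"tz":0,"wx":0,"wy":0,"wz":0},{"tx":0,"ty":0,"tz":0,"wx":0,"wy":0,"wz":0}]'

```text
time_s: 23.72
ee_pos: [534.6, 349.3, 13.5]
ee_rot: [-179.9, -0.1, -2.7]
force: [-0.3, -1.1, 4.9]
gripper_width: 56.1
gripper_force: 30.0
```

Request:
move_arm --plan '[{"tx":0,"ty":0,"tz":0,"wx":0,"wy":0,"wz":0},{"tx":0,"ty":0,"tz":0,"wx":0,"wy":0,"wz":0},{"tx":0,"ty":0,"tz":0,"wx":0,"wy":0,"wz":0},{"tx":0,"ty":0,"tz":-1,"wx":0,"wy":0,"wz":0},{"tx":0,"ty":0,"tz":-2.5,"wx":0,"wy":0,"wz":0},{"tx":0,"ty":0,"tz":-3,"wx":0,"wy":0,"wz":0},{"tx":0,"ty":0,"tz":-3,"wx":0,"wy":0,"wz":0},{"tx":0,"ty":0,"tz":-1,"wx":0,"wy":0,"wz":0},{"tx":0,"ty":0,"tz":0,"wx":0,"wy":0,"wz":0},{"tx":0,"ty":0,"tz":0,"wx":0,"wy":0,"wz":0},{"tx":0,"ty":0,"tz":0,"wx":0,"wy":0,"wz":0}]' --gripper 7

```text
time_s: 24.63
ee_pos: [533.0, 348.3, 115.1]
ee_rot: [179.9, 0.2, -2.7]
force: [-0.3, -0.4, 0.8]
gripper_width: 70.0
gripper_force: 0.0
```

```bash
python3 -c "
from h import *
go([452,195.5,8],-2.7)"
```

```text
t 24.63 at [533.  348.3 115.1] [179.9   0.2  -2.7] F [-0.3 -0.4  0.8] w 70.0 gf 0.0
 turn [ 0.0021  0.0028 -0.0002]  shift cm, if turned first [-7.37 15.65 10.71]  now-axes [-7.33 15.62 10.76]
```

Request:
move_arm --plan '[{"tx":-0.7,"ty":1.5,"tz":0,"wx":0,"wy":0,"wz":0},{"tx":-1.4,"ty":3,"tz":0,"wx":0,"wy":0,"wz":0},{"tx":-1.4,"ty":3,"tz":0,"wx":0,"wy":0,"wz":0},{"tx":-1.4,"ty":3,"tz":0,"wx":0,"wy":0,"wz":0},{"tx":-1.4,"ty":3,"tz":0,"wx":0,"wy":0,"wz":0},{"tx":-0.8,"ty":1.6,"tz":0,"wx":0,"wy":0,"wz":0},{"tx":-0.3,"ty":0.5,"tz":0,"wx":0,"wy":0,"wz":0},{"tx":0,"ty":0,"tz":0,"wx":0,"wy":0,"wz":0},{"tx":0,"ty":0,"tz":0,"wx":0,"wy":0,"wz":0},{"tx":0,"ty":0,"tz":0,"wx":0,"wy":0,"wz":0},{"tx":0,"ty":0,"tz":0,"wx":0,"wy":0,"wz":0},{"tx":0,"ty":0,"tz":0,"wx":0,"wy":0,"wz":0}]' --gripper 9.1

```text
time_s: 25.63
ee_pos: [453.2, 197.5, 116.7]
ee_rot: [-180.0, -0.0, -2.7]
force: [-0.7, -0.7, -0.3]
gripper_width: 91.1
gripper_force: 0.0
```

```bash
python3 -c "
from h import *
go([452,195.5,8],-2.7)"
```

```text
t 25.63 at [453.2 197.5 116.7] [-180.    -0.    -2.7] F [-0.7 -0.7 -0.3] w 91.1 gf 0.0
 turn [-0.     -0.      0.0008]  shift cm, if turned first [-0.11  0.21 10.87]  now-axes [-0.11  0.21 10.87]
```

Request:
move_arm --plan '[{"tx":-0.1,"ty":0.2,"tz":1.2,"wx":0,"wy":0,"wz":0},{"tx":0,"ty":0,"tz":2.5,"wx":0,"wy":0,"wz":0},{"tx":0,"ty":0,"tz":2.8,"wx":0,"wy":0,"wz":0},{"tx":0,"ty":0,"tz":2.5,"wx":0,"wy":0,"wz":0},{"tx":0,"ty":0,"tz":1.3,"wx":0,"wy":0,"wz":0},{"tx":0,"ty":0,"tz":0.5,"wx":0,"wy":0,"wz":0},{"tx":0,"ty":0,"tz":0,"wx":0,"wy":0,"wz":0}]'

```text
time_s: 26.22
ee_pos: [451.2, 194.8, 7.8]
ee_rot: [179.9, 0.1, -2.7]
force: [-0.1, 0.9, -0.0]
gripper_width: 91.3
gripper_force: 0.0
```

Request:
move_arm --plan '[{"tx":0,"ty":0,"tz":0,"wx":0,"wy":0,"wz":0},{"tx":0,"ty":0,"tz":0,"wx":0,"wy":0,"wz":0},{"tx":0,"ty":0,"tz":0,"wx":0,"wy":0,"wz":0},{"tx":0,"ty":0,"tz":0,"wx":0,"wy":0,"wz":0},{"tx":0,"ty":0,"tz":0,"wx":0,"wy":0,"wz":0},{"tx":0,"ty":0,"tz":0,"wx":0,"wy":0,"wz":0},{"tx":0,"ty":0,"tz":0,"wx":0,"wy":0,"wz":0},{"tx":0,"ty":0,"tz":0,"wx":0,"wy":0,"wz":0}]' --gripper 5

```text
time_s: 26.88
ee_pos: [451.9, 194.6, 9.5]
ee_rot: [180.0, -0.0, -2.7]
force: [-1.1, -2.5, 6.1]
gripper_width: 55.3
gripper_force: 30.0
```

Request:
move_arm --plan '[{"tx":0,"ty":0,"tz":-1.2,"wx":0,"wy":0,"wz":0},{"tx":0,"ty":0,"tz":-2.5,"wx":0,"wy":0,"wz":0},{"tx":0,"ty":0,"tz":-3,"wx":0,"wy":0,"wz":0},{"tx":0,"ty":0,"tz":-2.3,"wx":0,"wy":0,"wz":0},{"tx":0,"ty":0,"tz":-1,"wx":0,"wy":0,"wz":0},{"tx":0,"ty":0,"tz":0,"wx":0,"wy":0,"wz":0},{"tx":0,"ty":0,"tz":0,"wx":0,"wy":0,"wz":0},{"tx":0,"ty":0,"tz":0,"wx":0,"wy":0,"wz":0}]'

```text
time_s: 27.55
ee_pos: [450.4, 194.3, 107.2]
ee_rot: [179.9, 0.2, -2.7]
force: [-0.4, 0.6, -2.0]
gripper_width: 55.9
gripper_force: 30.0
```

```bash
python3 -c "
from h import *
go([432.8,353.6,14],-2.7)"
```

```text
t 27.55 at [450.4 194.3 107.2] [179.9   0.2  -2.7] F [-0.4  0.6 -2. ] w 55.9 gf 30.0
 turn [ 0.0014  0.0032 -0.0002]  shift cm, if turned first [ -2.51 -15.83   9.32]  now-axes [ -2.48 -15.84   9.31]
```

Request:
move_arm --plan '[{"tx":-0.3,"ty":-1.5,"tz":0,"wx":0,"wy":0,"wz":0},{"tx":-0.5,"ty":-3,"tz":0,"wx":0,"wy":0,"wz":0},{"tx":-0.5,"ty":-3,"tz":0,"wx":0,"wy":0,"wz":0},{"tx":-0.5,"ty":-3,"tz":0,"wx":0,"wy":0,"wz":0},{"tx":-0.4,"ty":-3,"tz":0,"wx":0,"wy":0,"wz":0},{"tx":-0.2,"ty":-1.6,"tz":0,"wx":0,"wy":0,"wz":0},{"tx":-0.1,"ty":-0.7,"tz":0,"wx":0,"wy":0,"wz":0},{"tx":0,"ty":0,"tz":0.8,"wx":0,"wy":0,"wz":0},{"tx":0,"ty":0,"tz":0.8,"wx":0,"wy":0,"wz":0},{"tx":0,"ty":0,"tz":0,"wx":0,"wy":0,"wz":0},{"tx":0,"ty":0,"tz":0,"wx":0,"wy":0,"wz":0},{"tx":0,"ty":0,"tz":0,"wx":0,"wy":0,"wz":0}]'

```text
time_s: 28.55
ee_pos: [434.3, 352.6, 92.7]
ee_rot: [180.0, 0.0, -2.8]
force: [-0.1, -0.3, -1.2]
gripper_width: 56.3
gripper_force: 30.0
```

```bash
python3 -c "
from h import *
go([432.8,353.6,14],-2.7)"
```

```text
t 28.55 at [434.3 352.6  92.7] [180.    0.   -2.8] F [-0.1 -0.3 -1.2] w 56.3 gf 30.0
 turn [ 0.0007  0.0004 -0.0016]  shift cm, if turned first [-0.15 -0.1   7.87]  now-axes [-0.15 -0.1   7.87]
```

Request:
move_arm --plan '[{"tx":-0.1,"ty":-0.1,"tz":1,"wx":0,"wy":0,"wz":0},{"tx":0,"ty":0,"tz":1.9,"wx":0,"wy":0,"wz":0},{"tx":0,"ty":0,"tz":1.9,"wx":0,"wy":0,"wz":0},{"tx":0,"ty":0,"tz":1.5,"wx":0,"wy":0,"wz":0},{"tx":0,"ty":0,"tz":0.8,"wx":0,"wy":0,"wz":0},{"tx":0,"ty":0,"tz":0.2,"wx":0,"wy":0,"wz":0},{"tx":0,"ty":0,"tz":0.1,"wx":0,"wy":0,"wz":0},{"tx":0,"ty":0,"tz":0.1,"wx":0,"wy":0,"wz":0},{"tx":0,"ty":0,"tz":0,"wx":0,"wy":0,"wz":0},{"tx":0,"ty":0,"tz":0,"wx":0,"wy":0,"wz":0}]'

```text
time_s: 29.38
ee_pos: [433.7, 355.2, 18.7]
ee_rot: [-179.9, -0.1, -2.7]
force: [0.1, -0.1, -1.6]
gripper_width: 55.4
gripper_force: 30.0
```

Request:
move_arm --plan '[{"tx":0,"ty":0,"tz":0.1,"wx":0,"wy":0,"wz":0},{"tx":0,"ty":0,"tz":0.1,"wx":0,"wy":0,"wz":0},{"tx":0,"ty":0,"tz":0,"wx":0,"wy":0,"wz":0},{"tx":0,"ty":0,"tz":0,"wx":0,"wy":0,"wz":0}]'

```text
time_s: 29.72
ee_pos: [433.2, 354.8, 16.0]
ee_rot: [180.0, -0.0, -2.7]
force: [-0.4, -0.7, -2.1]
gripper_width: 56.1
gripper_force: 30.0
```

Request:
move_arm --plan '[{"tx":0,"ty":0,"tz":0.1,"wx":0,"wy":0,"wz":0},{"tx":0,"ty":0,"tz":0.1,"wx":0,"wy":0,"wz":0},{"tx":0,"ty":0,"tz":0.1,"wx":0,"wy":0,"wz":0},{"tx":0,"ty":0,"tz":0,"wx":0,"wy":0,"wz":0},{"tx":0,"ty":0,"tz":0,"wx":0,"wy":0,"wz":0}]'

```text
time_s: 30.13
ee_pos: [433.4, 354.9, 14.5]
ee_rot: [-180.0, -0.0, -2.7]
force: [-2.7, -2.2, 9.4]
gripper_width: 56.0
gripper_force: 30.0
```

Request:
move_arm --plan '[{"tx":0,"ty":0,"tz":0,"wx":0,"wy":0,"wz":0},{"tx":0,"ty":0,"tz":0,"wx":0,"wy":0,"wz":0},{"tx":0,"ty":0,"tz":0,"wx":0,"wy":0,"wz":0},{"tx":0,"ty":0,"tz":-1,"wx":0,"wy":0,"wz":0},{"tx":0,"ty":0,"tz":-2.5,"wx":0,"wy":0,"wz":0},{"tx":0,"ty":0,"tz":-3.5,"wx":0,"wy":0,"wz":0},{"tx":0,"ty":0,"tz":-3.5,"wx":0,"wy":0,"wz":0},{"tx":0,"ty":0,"tz":-3.5,"wx":0,"wy":0,"wz":0},{"tx":-3,"ty":0,"tz":-1,"wx":0,"wy":0,"wz":0},{"tx":-3,"ty":0,"tz":0,"wx":0,"wy":0,"wz":0},{"tx":-3,"ty":0,"tz":0,"wx":0,"wy":0,"wz":0},{"tx":-3,"ty":0,"tz":0,"wx":0,"wy":0,"wz":0}]' --gripper 7

```text
time_s: 31.13
ee_pos: [312.2, 360.4, 163.8]
ee_rot: [-179.9, -0.0, -2.8]
force: [-0.0, 0.3, 0.1]
gripper_width: 70.0
gripper_force: 0.0
```

Request:
move_arm --plan '[{"tx":-2,"ty":0,"tz":0,"wx":0,"wy":0,"wz":0},{"tx":0,"ty":0,"tz":0,"wx":0,"wy":0,"wz":0},{"tx":0,"ty":0,"tz":0,"wx":0,"wy":0,"wz":0},{"tx":0,"ty":0,"tz":0,"wx":0,"wy":0,"wz":0},{"tx":0,"ty":0,"tz":0,"wx":0,"wy":0,"wz":0},{"tx":0,"ty":0,"tz":0,"wx":0,"wy":0,"wz":0}]'

```text
time_s: 31.63
ee_pos: [294.4, 361.5, 162.9]
ee_rot: [-180.0, -0.0, -2.8]
force: [0.2, 0.7, -0.9]
gripper_width: 70.3
gripper_force: 0.0
```

```bash
python3 -c "
from h import *
f=grab_frame('top'); cv2.imwrite('pics/t3.png',cv2.resize(f['color'][90:290,140:510],None,fx=2.15,fy=2.15,interpolation=cv2.INTER_CUBIC)[:,:,::-1])"
```

```text
(no output)
```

View pics/t3.png

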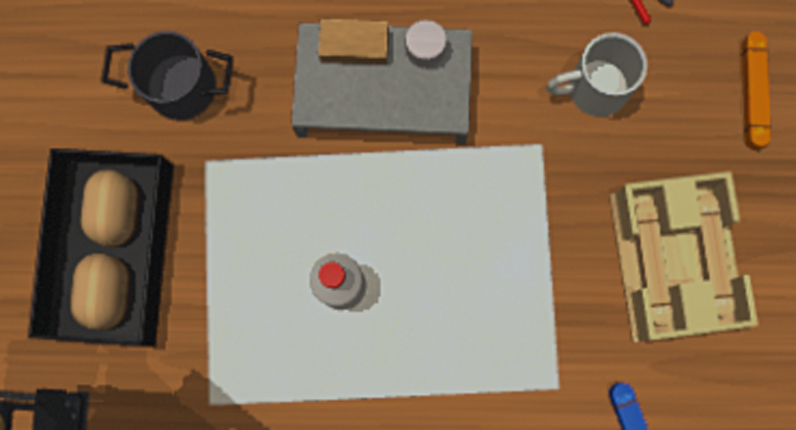

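Both sticks lie in their slots, at crop (652,262) and (716,258). Both blocks sit dome up in the bin, at (109,207) and (100,292). The bottle, pot and mug are unmoved. Handing in.

```bash
python3 -c "
from workcell import env
print(env.job_done())"
```

```text
the job is handed in; nothing more can be done
None
```

I handed the job in at about 32 s of the 72 s allowed: both brim sticks lie flat, one in each tray slot, both crown blocks stand dome up on the bin floor, and the bottle, pot and mug are still standing where they were.

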